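Set the attenuator slide to its third click and open the shutter

TASK

On the little laser line, push the thumb tab of the parked attenuator slide gently with a fingertip so that the slide runs through its clicks, and leave it seated in the third click without running past it (the hole of the fourth click is empty and would let the full beam onto the sensor). Then press the push button on the shutter controller fully down with a fingertip and let it spring back up. Only push: do not pinch the tab or pick anything up, and leave everything else on the bench where it is.

Things in the scene. Friction and masses are not known exactly. Their poses are not given: they have to be found in the camera images.
- line: The laser line, fixed to the table: black rail 350 x 40 mm along its x axis, with power sensor, slide mount, shutter head and laser in a row. Origin: on the table, on the rail's centre line under the slide mount; x away from the robot, z up. Nothing but the slide stands more than 38 mm from the centre line; all is at most 130 mm tall, but for the mount (19 mm in x, 60 mm in y, 152 mm tall).
- slide_travel (a joint): How far the attenuator slide is pushed in, m, 0 to 0.130; it runs level along the line's y axis, growing towards -y. Clicks at 0.024, 0.056, 0.088 (the third) and 0.120; parked at 0 to 0.012, short of the first. Sliding takes about 1.6 N, pushing out of a click about 9 N; within some 3 mm of a click a spring ball pulls the slide in and holds it.
- thumb_tab (a point): The black upright tab on the slide's outer (+y) end, moving with it: 28 mm along x, 10 mm thick along y, its foot 77 mm and its top 127 mm above the table. This point: middle of its outer face (the one to push, towards -y of the line), 100 mm above the table. The outer face lies 163 to 175 mm from the line's origin along y when parked, 87 mm at the third click.
- slide_notch3 (a point): The third notch, in the top edge of the slide, 121 mm above the table; moves with the slide and comes to the middle of the mount at the third click.
- slide: The attenuator slide with its tab: an aluminium strip on edge, 199 mm long, 42 mm tall, 6 mm thick, with a blank end, then four 25 mm holes 32 mm apart, three with dark glass, the last (next to the tab) empty; over each hole a notch in its top edge for the ball. Origin: 100 mm above the table, in the middle of the mount when parked at 0, moving with the slide; axes parallel to the line's.
- beam_hole (a point): Centre of the aperture of the slide mount, 100 mm above the table: where the hole of the chosen click comes to stand.
- controller: The shutter controller, fixed to the table: an aluminium box 110 mm (x) by 100 mm (y), 56 mm tall, with one round push button in the middle of its top. Origin: centre of its underside. A console of the same size stands in its other possible place.
- shutter_button (a joint): How far the controller's button is pressed, in m: 0 up, 0.006 fully down (5 N); it springs back up. Pressed means beyond 0.004.
- shutter_button_top (a point): Centre of the top of the button: a black disc of 24 mm diameter in a steel bezel of 40 mm diameter, 78 mm above the table when up.
- console: Bystander, fixed: the power-meter console, a box of the same size as the controller with a flat display on its top, 61 mm tall. Origin: centre of its underside.
- ball_driver: Bystander, loose: a screwdriver with a black handle, 170 mm long, 26 mm thick, lying. Origin: under its middle, on the table.
- fork_clamp: Bystander, loose: a flat black forked table clamp, 74 by 26 by 10 mm with a screw head on it (16 mm tall in all), lying. Origin: near the middle of its underside.
- cuvette: Bystander, loose: a clear plastic block 20 by 20 by 22 mm. Origin: centre of its underside.
- chip: Bystander, loose: a clear plastic chip block with a yellow end, 48 by 20 by 18 mm. Origin: on its underside, in the middle of the clear part.
- filter_case: Bystander, loose: a round flat filter case, 38 mm diameter, 14 mm tall. Origin: centre of its underside.
- post_holder: Bystander, loose: a black post holder standing upright, 25 mm diameter, 75 mm tall, with a thumbscrew at its side. Origin: centre of its underside.
- syringe: Bystander, loose: an empty plastic syringe lying, 127 mm long, 22 mm tall. Origin: under its middle, on the table.
- screw_dish: Bystander, loose: a steel dish, 70 mm diameter, 22 mm tall. Origin: centre of its underside.

How it is judged:
On the way, in this order (a step that is already met when the one before it is completed fails the run):
1. the slide sits in its third click (value of joint slide_travel between 0.0855 and 0.0905 m), for 0.3 s.
2. the shutter button is pressed down (value of joint shutter_button above 0.004 m), for 0.05 s.
At the end, for the whole second after the job is handed in: The slide rests in its third click (joint slide_travel within 2.5 mm of 0.088), the shutter button is up again (less than 1.5 mm), the robot is clear of everything, and every loose bystander is within 20 mm of where it began (all of step 1 and velocity of joint slide_travel between -0.005 and 0.005 m/s and value of joint shutter_button below 0.0015 m and distance of each of ball_driver, fork_clamp, cuvette, chip, filter_case, post_holder, syringe, screw_dish from where it was at the start of the episode below 0.02 m); the robot touches nothing.
It fails at once if the slide runs past its third click (joint slide_travel beyond 0.096) (value of joint slide_travel above 0.096 m).
It fails at once if the shutter button is pressed while the slide is not in its third click (value of joint shutter_button above 0.003 m and (value of joint slide_travel below 0.084 m or value of joint slide_travel above 0.092 m)).
It fails at once if the slide is pinched or forced (more than 25 N from the fingers) (contact force between the fingers and slide above 25 N).
It fails at once if a loose bystander is lifted, carried or pushed away (more than 20 mm) (distance of any of ball_driver, fork_clamp, cuvette, chip, filter_case, post_holder, syringe, screw_dish from where it was at the start of the episode above 0.02 m).
It also fails if it takes over 51 s, if anything falls off the work surface, if the arm or the gripper's body presses on something with over 40 N, if the wrist force passes 120 N, or if a joint passes its speed limit or range.

ROBOT

A 7-joint arm with a two-finger parallel gripper is mounted at the origin on the work surface. World frame = base frame: x ahead of the robot, y to its left, z up, the work surface at z = 0. Lengths are in m, angles in rad, forces in N, time in s.
With the tool pointing down it reaches from about 0.425 to 0.875 m from the base axis. Payload 8.4 kg.
Tool frame: the origin (TCP) lies at the very end of the fingers, on their centre line; the grasp point (between the pads) lies 19 mm behind it; z points along the fingers, y is the line along which they close (so a half turn about z gives the same grasp; the last joint's range is limited). The gripper opens to 87 mm and grips with 3 to 60 N. Pads are 19 mm wide; open, the fingers measure 117 mm over their backs; the gripper's body (75 mm by 190 mm) begins 51 mm behind the grasp point.
Start: joints at [-1.319, 0.333, 0.04, 1.465, -0.013, 1.343, -0.059], TCP at [0.223, 0.61, 0.223] pointing down, gripper open.
Joint ranges: [-2.58, 2.58], [-0.38, 2.09], [-1.3, 1.39], [0.25, 2.4], [-1.5, 4.64], [0.08, 2.09], [-2.65, 2.65]. Speed limits (rad/s): [2.22, 2.22, 2.79, 2.79, 3.14, 3.14, 3.14].

INTERFACE

Orientations are given as a 3x3 rotation matrix whose columns are the frame's x, y, z axes.
In Python, from workcell import telemetry, imaging, robot gives the robot as it stands.
- The arm moves only by the tool apply_moves, never from a script. Its argument "rows" is a list that holds one entry, the list of rows, each a list of 7 numbers: the gripper command: -1 is fully open, 1 is shut, values between are in proportion, then the shift along the tool's x, y, z in m, then the turn, a rotation vector about the tool's x, y, z in degrees. A call has 1 to 20 rows; each row shifts and turns the commanded pose from where the row before left it, along the tool's axes as they then stand; what a row does not reach is not made up. A row lasts 1/10 s, in which the tool goes at most 50 mm and 8.59 degrees, less where a joint would pass 70% of its speed; a pose out of reach is approached as far as the arm can. A call with a gripper value outside its range is refused whole. The fingers move at their own pace and stop on an object; "squeeze" is the grip in N (left out, the last holds). Time passes only in rows, so rows that do not move let the fingers close. It gives the time, the measured TCP pose, the force, the opening and the grip force at its end, in the units of the state.
- telemetry.state(): the state, without advancing time (a new reading comes with each control period).
- imaging.grab_frame(name): name is "scene" or "top" or "wrist"; returns (picture, depth): 420x560x3 uint8, blue, green, red; 420x560 float32, m along the optical axis (not along the pixel's ray), 0 where there is no reading.
- imaging.get_calibration(name): a dict with "vfov" (degrees; the focal length in pixels is half the picture's height over the tangent of half this angle, whatever the lens; pixels are square), "cx", "cy" (the principal point, pixels), "k1" (the pictures are not rectified: a ray, as slopes to the right and down, at radius r is drawn at 1 + k1 r^2 times it, then the intrinsics apply), "eye" and "rotation" of the camera in the world. Camera axes: x right, y down, z forward; pixel columns grow to the right and rows downward; lengths in m; the calibration is good to about 2 mm. A picture is of the moment at which its call begins: read the wrist's pose just before it. get_calibration takes no time and is no camera call; for the wrist camera it gives the pose at the moment of the call.
- robot.sign_off(): hands the job in; it is judged then, once.
The state is a dict: "t": time; "joint_pos": joint angles; "qd": joint speeds; "tau": joint torques, N m; "eef_pos": TCP position; "orientation": TCP orientation; "force": force on the tool from outside, world axes, zero at the start; "moment": the same for the moment, N m; "grip_width": finger opening in m; "finger_force": force on a finger pad.
Only numpy, scipy, OpenCV 4.12 (cv2) and the standard library are available. Lean on these libraries where they do the work, as an engineer would, in place of code of your own. Each camera call takes 0.05 s, during which the arm holds its last target. There are 200 camera calls.

## Working session

There is one attempt and no reset: what is moved stays moved. The work goes in short steps, Python scripts to look and compute and a tool call to move; the robot and the scene stay as the last step left them, time stands still between calls to the robot, and variables do not carry over. Pictures are saved under pics/ and viewed, at most 10 in all, crops included, and the job is handed in when it is done.

Besides the shell and the picture viewer there is one more tool, called after "Request:" as a command line: name --argument value ..., lists and objects as JSON in quotes. apply_moves: Moves the arm, as the interface text tells. Its arguments: {"type":"object","properties":{"rows":{"type":"array"},"squeeze":{"type":"number"}},"required":["rows"]}

```bash
mkdir -p pics
cat > h.py <<'E'
import numpy as np, cv2
from workcell import telemetry, imaging, robot
def cal(n):
    c=imaging.get_calibration(n); f=210/np.tan(np.radians(c["vfov"])/2)
    return c,f
def grab(n,save=None):
    c,f=cal(n); p,d=imaging.grab_frame(n)
    if save: cv2.imwrite(save,p); np.savez(save[:-4],p=p,d=d,f=f,**{k:np.array(v) for k,v in c.items()})
    return p,d,c,f
def ray(c,f,u,v):
    x=(np.asarray(u,float)-c["cx"])/f; y=(np.asarray(v,float)-c["cy"])/f
    rd=np.hypot(x,y); r=rd.copy()
    for _ in range(20): r=rd/(1+c["k1"]*r*r)
    s=1/(1+c["k1"]*r*r)
    return np.stack([x*s,y*s,np.ones_like(x)],-1)
def plane(c,f,u,v,z):
    w=ray(c,f,u,v)@np.array(c["rotation"]).T; e=np.array(c["eye"])
    return e+w*((z-e[2])/w[...,2])[...,None]
def cloud(c,f,d):
    v,u=np.mgrid[:420,:560]; return (ray(c,f,u,v)*d[...,None])@np.array(c["rotation"]).T+np.array(c["eye"])
def load(s):
    z=np.load(s); return z['p'],z['d'],z,float(z['f'])
E
python3 - <<'E'
from h import *
for n in("top","scene"):
    p,d,c,f=grab(n,f"pics/{n}0.png"); print(n,c,f)
s=telemetry.state(); print({k:np.round(v,3) for k,v in s.items()})
E
```

```text
top {'vfov': 52.3343707508206, 'cx': 279.66884456245464, 'cy': 210.16587493245228, 'k1': 0.04118721132915298, 'eye': array([ 0.41625684, -0.00368123,  1.17678027]), 'rotation': array([[ 1.25394258e-02, -9.89948315e-01,  1.40872628e-01],
       [-9.99921219e-01, -1.23347226e-02,  2.32621535e-03],
       [-5.65208180e-04, -1.40890699e-01, -9.90024995e-01]])} 427.3940804778326
scene {'vfov': 43.94813692741263, 'cx': 287.5382588792829, 'cy': 206.44245934266985, 'k1': -0.0282277217596053, 'eye': array([ 1.70014650e+00, -7.09313589e-04,  8.78014659e-01]), 'rotation': array([[-0.00148257,  0.57071728, -0.82114529],
       [ 0.99993627, -0.00834421, -0.00760482],
       [-0.01119201, -0.82110423, -0.57066854]])} 520.4462878972623
{'t': np.float64(0.1), 'joint_pos': array([-1.319,  0.334,  0.04 ,  1.466, -0.013,  1.343, -0.059]), 'qd': array([ 0.   , -0.001, -0.   , -0.001, -0.001,  0.   , -0.001]), 'tau': array([ 3.0000e-03, -6.5781e+01,  1.3390e+00, -4.0471e+01, -6.0000e-02,
        4.1000e-02,  0.0000e+00]), 'eef_pos': array([0.223, 0.61 , 0.222]), 'orientation': array([[-0.939,  0.344, -0.   ],
       [ 0.344,  0.939, -0.001],
       [-0.   , -0.002, -1.   ]]), 'force': array([-0.046,  0.308, -0.409]), 'moment': array([ 0.012, -0.021, -0.053]), 'finger_force': np.float64(0.0), 'grip_width': np.float64(0.087)}
```

View pics/top0.png

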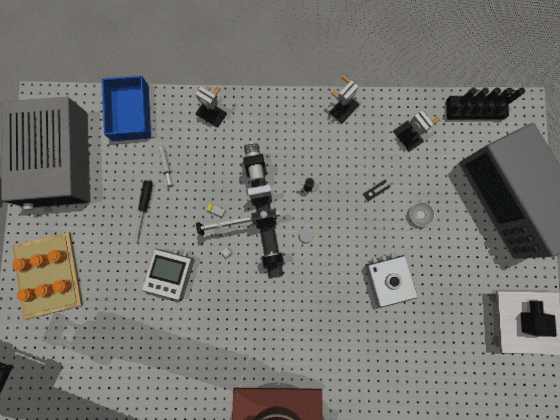

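View pics/scene0.png

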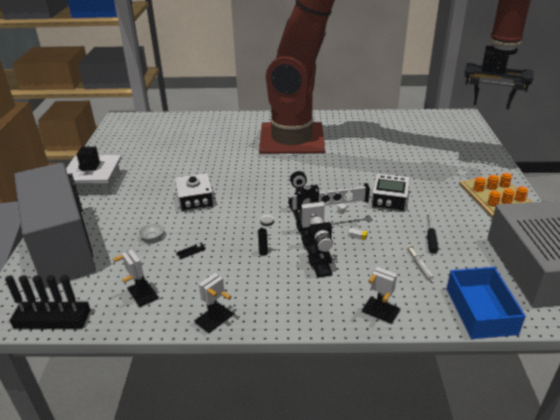

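The top view shows the line's mount at about (262,212), the tab at (200,229), the controller button at (394,282) and the console at (168,275). The loose cuvette (226,253) and chip (214,210) lie near the slide. Next I'll measure with depth.

Run:
```python
from h import *
p,d,c,f=load("pics/top0.npz"); P=cloud(c,f,d)
def box(u0,u1,v0,v1,z0,z1):
    q=P[v0:v1,u0:u1].reshape(-1,3); return q[(q[:,2]>z0)&(q[:,2]<z1)]
t=box(188,210,215,245,.09,.15); print("tab",len(t),t.mean(0),t.min(0),t.max(0))
m=box(245,285,195,235,.143,.165);print("mount",len(m),m.mean(0),m.min(0),m.max(0),cv2.minAreaRect((m[:,:2]*1000).astype(np.float32)))
s=box(206,250,212,240,.11,.135);vx,vy,x0,y0=cv2.fitLine(s[:,:2].astype(np.float32),cv2.DIST_HUBER,0,.001,.001).ravel();print("slide",len(s),s.mean(0),vx,vy,np.degrees(np.arctan2(vy,vx)))
b=box(380,408,268,296,.066,.09);print("btn",len(b),b.mean(0),b.min(0),b.max(0)); b=box(380,408,268,296,.074,.09);print(len(b),b.mean(0))
b=box(360,420,250,312,.05,.062);print("ctrl",cv2.minAreaRect((b[:,:2]*1000).astype(np.float32)))
# rail
r=box(235,295,140,280,.004,.2);print("rail",cv2.minAreaRect((r[:,:2]*1000).astype(np.float32)))
cv2.imwrite("pics/topcrop.png",cv2.resize(p[135:305,140:340],None,fx=3.9,fy=3.5,interpolation=2))
ps,ds,cs,fs=load("pics/scene0.npz");Q=cloud(cs,fs,ds)[175:215,355:380].reshape(-1,3);Q=Q[(Q[:,2]>.08)&(Q[:,2]<.14)]
print("scene tab",len(Q),Q.mean(0),Q.min(0),Q.max(0))
```

```text
tab 100 [0.51948148 0.19346826 0.11850082] [0.50556454 0.17293091 0.09076368] [0.53367269 0.20518172 0.13040461]
mount 54 [0.55182918 0.03762986 0.14677857] [0.53821512 0.0099505  0.14300286] [0.56324154 0.06362087 0.15553605] ((552.0033569335938, 36.556236267089844), (17.752155303955078, 53.55445861816406), 11.818453788757324)
slide 128 [0.53370667 0.12805975 0.11874839] 0.19866641 -0.9800672 -78.54101
btn 158 [ 0.39532918 -0.29466735  0.0720195 ] [ 0.37766124 -0.31307975  0.06607007] [ 0.41295981 -0.27668879  0.08073846]
58 [ 0.39573773 -0.29529796  0.07715959]
ctrl ((395.3792724609375, -294.11627197265625), (112.56947326660156, 102.68951416015625), 14.945436477661133)
rail ((588.7450561523438, 41.06973648071289), (388.8121032714844, 163.35992431640625), 0.9424601793289185)
scene tab 227 [0.52680302 0.19075727 0.10464445] [0.50755604 0.16992831 0.08006983] [0.53828293 0.20912393 0.12937254]
```

View pics/topcrop.png

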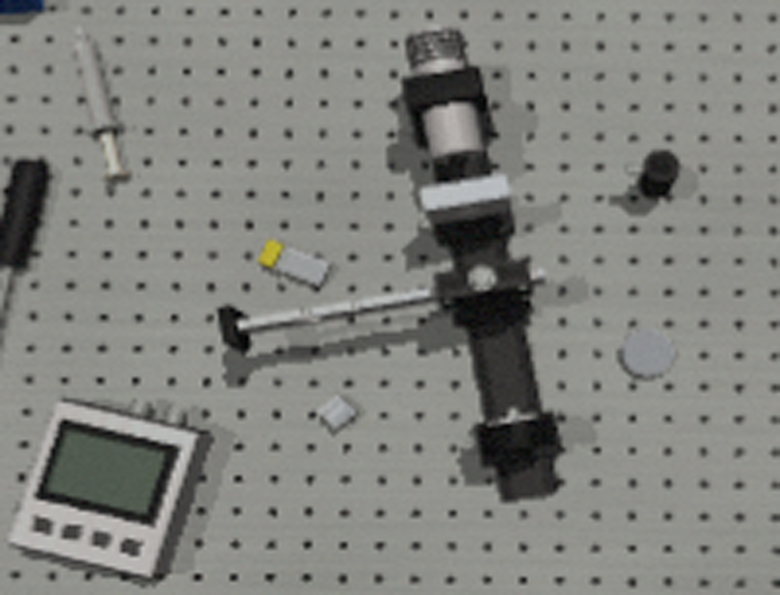

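Line: yaw about 11.6°, mount at about (0.552, 0.037), tab outer face about 165 mm out along line y, which fits the spec. Button: (0.395, -0.295) at z 0.078. I'll close the fingers, turn tool x onto line +y, and go outside the tab.

Request:
apply_moves --rows '[[[1,0,0,0,0,0,8.3],[1,0,0,0,0,0,8.3],[1,0,0,0,0,0,8.3],[1,0,0,0,0,0,8.3],[1,0,0,0,0,0,8.3],[1,0,0,0,0,0,8.3],[1,0,0,0,0,0,8.3],[1,-0.035,0.0175,0.0035,0,0,0],[1,-0.035,0.0175,0.0035,0,0,0],[1,-0.035,0.0175,0.0035,0,0,0],[1,-0.035,0.0175,0.0035,0,0,0],[1,-0.035,0.0175,0.0035,0,0,0],[1,-0.035,0.0175,0.0035,0,0,0],[1,-0.035,0.0175,0.0035,0,0,0],[1,-0.035,0.0175,0.0035,0,0,0],[1,-0.035,0.0175,0.0035,0,0,0],[1,-0.035,0.0175,0.0035,0,0,0],[1,-0.035,0.0175,0.0035,0,0,0],[1,-0.035,0.0175,0.0035,0,0,0]]]' --squeeze 10

```text
t: 2.0
eef_pos: [0.5154, 0.2408, 0.1803]
orientation: [[-0.205, 0.979, -0.0], [0.979, 0.205, -0.0], [0.0, -0.0, -1.0]]
force: [0.3, 0.3, -0.6]
grip_width: 0.0008
finger_force: 0.0
```

Run:
```python
from h import *
p,d,c,f=grab("wrist","pics/w1.png"); P=cloud(c,f,d)
s=telemetry.state(); print({k:np.round(s[k],4) for k in("t","eef_pos","orientation","force","grip_width","joint_pos")})
print(c['eye'])
q=P.reshape(-1,3)
def st(n,m): 
    a=q[m]; print(n,len(a), a.mean(0).round(4) if len(a) else "", cv2.minAreaRect((a[:,:2]*1000).astype(np.float32)) if len(a)>3 else "")
st("tab",(abs(q[:,2]-.127)<.006)&(abs(q[:,0]-.52)<.04)&(abs(q[:,1]-.19)<.03))
st("mount",(q[:,2]>.144)&(q[:,2]<.158)&(abs(q[:,0]-.552)<.05)&(abs(q[:,1]-.037)<.05))
```

```text
{'t': np.float64(2.05), 'eef_pos': array([0.5193, 0.2337, 0.1799]), 'orientation': array([[-1.975e-01,  9.803e-01,  1.500e-03],
       [ 9.803e-01,  1.975e-01, -3.300e-03],
       [-3.500e-03,  9.000e-04, -1.000e+00]]), 'force': array([ 2.047 , -5.9112, -0.0323]), 'grip_width': np.float64(0.0002), 'joint_pos': array([-0.9108,  0.2045,  0.4684,  1.7433, -0.094 ,  1.2168, -0.2194])}
[0.50073802 0.31454959 0.34234869]
tab 0  
mount 0
```

View pics/w1.png

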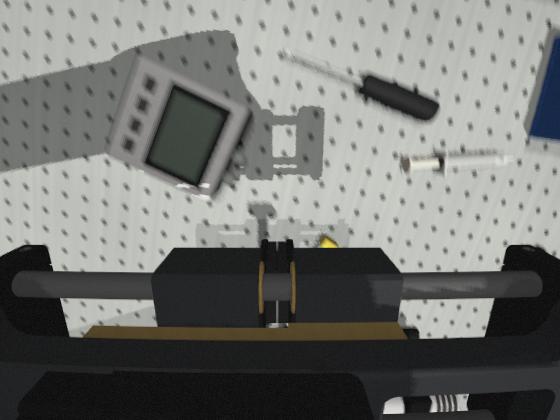

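The wrist view faces away from the line (console at 180,120; the tab is hidden behind the fingers). I'll correct 7 mm sideways, back off a little and descend to z≈0.097.

Request:
apply_moves --rows '[[[1,0.008,-0.007,0,0,0,0],[1,0,0,0.02,0,0,0],[1,0,0,0.02,0,0,0],[1,0,0,0.02,0,0,0],[1,0,0,0.015,0,0,0],[1,0,0,0.008,0,0,0],[1,0,0,0,0,0,0],[1,0,0,0,0,0,0],[1,0,0,0,0,0,0]]]'

```text
t: 2.95
eef_pos: [0.5069, 0.2489, 0.0985]
orientation: [[-0.204, 0.979, 0.001], [0.979, 0.204, 0.001], [0.001, 0.001, -1.0]]
force: [0.9, 0.3, 0.1]
grip_width: 0.0003
finger_force: 0.0
```

Run:
```python
from h import *
p,d,c,f=grab("scene","pics/s1.png"); 
s=telemetry.state(); print({k:np.round(s[k],4) for k in("t","eef_pos","orientation","force")})
cv2.imwrite("pics/s1c.png",cv2.resize(p[90:290,280:440],None,fx=3.5,fy=3,interpolation=2))
```

```text
{'t': np.float64(3.0), 'eef_pos': array([0.5068, 0.2489, 0.0985]), 'orientation': array([[-2.044e-01,  9.789e-01,  1.100e-03],
       [ 9.789e-01,  2.044e-01,  9.000e-04],
       [ 6.000e-04,  1.300e-03, -1.000e+00]]), 'force': array([1.0337, 1.2343, 0.9379])}
```

View pics/s1c.png

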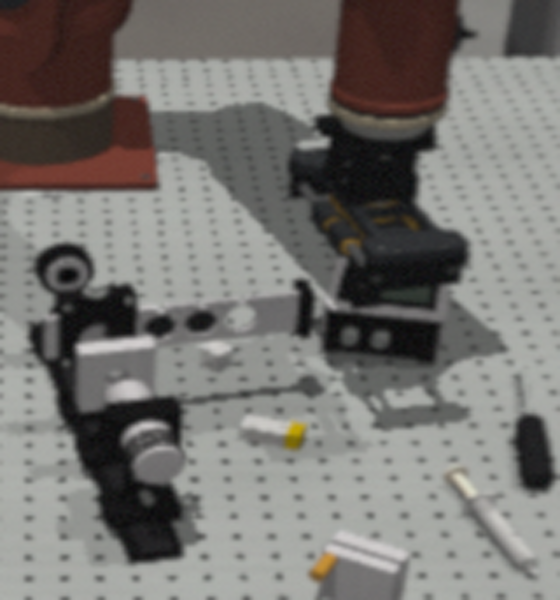

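The fingers stand outside the tab at (310,310) in the crop, at its height. The gap is about 40 mm. Approach.

Request:
apply_moves --rows '[[[1,-0.005,0,0,0,0,0],[1,-0.005,0,0,0,0,0],[1,-0.005,0,0,0,0,0],[1,-0.005,0,0,0,0,0],[1,-0.005,0,0,0,0,0],[1,-0.003,0,0,0,0,0],[1,-0.002,0,0,0,0,0],[1,-0.002,0,0,0,0,0],[1,-0.002,0,0,0,0,0],[1,0,0,0,0,0,0],[1,0,0,0,0,0,0]]]'

```text
t: 4.1
eef_pos: [0.5133, 0.2154, 0.0976]
orientation: [[-0.205, 0.979, 0.0], [0.979, 0.205, 0.0], [0.0, 0.0, -1.0]]
force: [0.6, 0.2, -0.9]
grip_width: 0.0003
finger_force: 0.0
```

Request:
apply_moves --rows '[[[1,-0.002,0,0,0,0,0],[1,-0.002,0,0,0,0,0],[1,-0.002,0,0,0,0,0],[1,-0.002,0,0,0,0,0],[1,-0.002,0,0,0,0,0],[1,0,0,0,0,0,0],[1,0,0,0,0,0,0]]]'

```text
t: 4.8
eef_pos: [0.5155, 0.2049, 0.0976]
orientation: [[-0.204, 0.979, 0.0], [0.979, 0.204, -0.001], [-0.001, 0.0, -1.0]]
force: [-0.5, 0.1, -0.0]
grip_width: 0.0004
finger_force: 0.0
```

```bash
cat > tab.py <<'E'
from h import *
import sys
O=np.array([.552,.037]);a=np.radians(11.6);X=np.array([np.cos(a),np.sin(a)]);Y=np.array([-X[1],X[0]])
s=telemetry.state(); e=s['eef_pos'][:2]-O; F=s['force'][:2]
print("t",round(s['t'],2),"tool line x,y mm",(e@X*1e3).round(1),(e@Y*1e3).round(1),"z",s['eef_pos'][2].round(4),"F x,y",(F@X).round(1),(F@Y).round(1))
if len(sys.argv)>1:
    n=sys.argv[1]
    for cam in("top","scene"):
        p,d,c,f=grab(cam,f"pics/{n}_{cam}.png"); q=cloud(c,f,d).reshape(-1,3); l=np.stack([(q[:,:2]-O)@X,(q[:,:2]-O)@Y,q[:,2]],1)*1e3
        b=p.reshape(-1,3).max(1)
        m=(abs(l[:,0])<9)&(l[:,1]>40)&(l[:,1]<200)&(l[:,2]>112)&(l[:,2]<124)&(b>110)   # bright slide top
        print(cam,"slide bright y range",np.percentile(l[m,1],[1,50,99]).round(1) if m.any() else None,m.sum())
        m=(abs(l[:,0])<20)&(l[:,1]>40)&(l[:,1]<200)&(l[:,2]>85)&(l[:,2]<130)&(b<60)
        print("  dark y",np.percentile(l[m,1],[2,50,98]).round(1) if m.any() else None,m.sum())
E
python3 tab.py a
```

```text
t 4.8 tool line x,y mm -2.0 171.8 z 0.0976 F x,y -0.4 0.2
top slide bright y range [ 41.5  93.1 141.6] 104
  dark y [ 70.3 150.3 155.2] 4
scene slide bright y range [ 44.5  95.9 145.3] 102
  dark y [ 42.3 153.5 181.2] 180
```

Request:
apply_moves --rows '[[[1,-0.002,0,0,0,0,0],[1,-0.002,0,0,0,0,0],[1,-0.002,0,0,0,0,0],[1,0,0,0,0,0,0]]]'

```text
t: 5.3
eef_pos: [0.5167, 0.1989, 0.0976]
orientation: [[-0.204, 0.979, 0.0], [0.979, 0.204, -0.001], [-0.001, -0.0, -1.0]]
force: [0.5, -0.1, 0.3]
grip_width: 0.0007
finger_force: 0.0
```

Request:
apply_moves --rows '[[[1,-0.002,0,0,0,0,0],[1,-0.002,0,0,0,0,0],[1,-0.002,0,0,0,0,0],[1,0,0,0,0,0,0]]]'

```text
t: 5.7
eef_pos: [0.5175, 0.195, 0.0976]
orientation: [[-0.206, 0.979, -0.0], [0.979, 0.206, 0.001], [0.001, 0.0, -1.0]]
force: [-0.6, 3.3, -1.5]
grip_width: 0.0006
finger_force: 1.8
```

Request:
apply_moves --rows '[[[1,-0.002,0,0,0,0,0],[1,-0.002,0,0,0,0,0],[1,0,0,0,0,0,0]]]'

```text
t: 6.0
eef_pos: [0.5188, 0.1888, 0.0975]
orientation: [[-0.204, 0.979, 0.0], [0.979, 0.204, -0.001], [-0.001, -0.0, -1.0]]
force: [-0.0, -0.4, -0.1]
grip_width: -0.0
finger_force: 0.0
```

```bash
python3 tab.py b; python3 -c "
import cv2
p=cv2.imread('pics/b_scene.png');cv2.imwrite('pics/bc.png',cv2.resize(p[160:240,285:405],None,fx=6,fy=6,interpolation=2))"
```

```text
t 6.0 tool line x,y mm -2.0 155.4 z 0.0975 F x,y -0.1 -0.4
top slide bright y range [ 41.2  83.  124.5] 86
  dark y [ 52.6  92.5 132.3] 2
scene slide bright y range [ 41.   88.1 129.5] 87
  dark y [ 50.7 138.7 164.4] 154
```

View pics/bc.png

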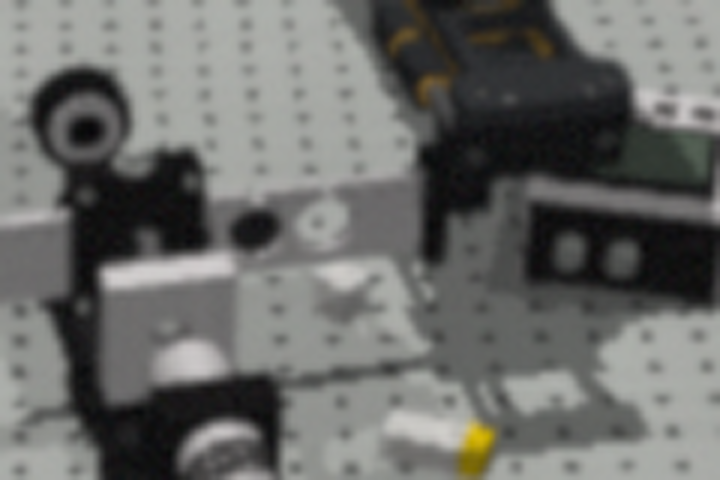

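The scene crop shows the finger on the tab at (435,210), with one dark hole and the empty hole still outside the mount. That fits the first click. I'll compare with the initial images.

```bash
cat > edge.py <<'E'
from h import *
O=np.array([.552,.037]);a=np.radians(11.6);X=np.array([np.cos(a),np.sin(a)]);Y=np.array([-X[1],X[0]])
import sys
# sample brightness along slide side/top line at z=.116 (scene) / .121 (top): project points, find bright->dark edge
def proj(c,f,W):
    q=(W-c['eye'])@c['rotation']; x=q[:,:2]/q[:,2:]; r2=(x**2).sum(1,keepdims=True); x=x*(1+c['k1']*r2)
    return x*f+[float(c['cx']),float(c['cy'])]
for n in sys.argv[1:]:
    out=[]
    for cam,fn in(("top",f"{n}_top" if n!="0" else "top0"),("scene",f"{n}_scene" if n!="0" else "scene0")):
        p,d,c,f=load(f"pics/{fn}.npz"); g=cv2.GaussianBlur(cv2.cvtColor(p,6),(0,0),.6).astype(np.float32)
        y=np.arange(40,185,.25)
        for z,x in(((.121,0),) if cam=="top" else ((.084,3),(.116,3),(.121,0))):
            W=np.c_[(O+np.outer(y/1e3,Y)+X*x/1e3),np.full(len(y),z)]
            uv=proj(c,f,W).astype(np.float32); b=cv2.remap(g,uv[:,0][:,None],uv[:,1][:,None],1).ravel()
            k=12; dr=b[:-k]-b[k:]; i=np.argmax(dr); out.append((cam,z,float(y[i]+k*.125),float(dr[i].round(0))))
    print(n,out)
E
python3 edge.py 0 a b
```

```text
0 [('top', 0.121, 160.5, 86.0), ('scene', 0.084, 164.25, 30.0), ('scene', 0.116, 164.5, 34.0), ('scene', 0.121, 162.5, 47.0)]
a [('top', 0.121, 140.75, 56.0), ('scene', 0.084, 153.0, 32.0), ('scene', 0.116, 150.75, 30.0), ('scene', 0.121, 149.0, 44.0)]
b [('top', 0.121, 124.0, 58.0), ('scene', 0.084, 136.0, 33.0), ('scene', 0.116, 135.75, 30.0), ('scene', 0.121, 133.75, 35.0)]
```

The inner tab face went from ~164 to ~135 mm, so travel is about 29 mm and the first click has been passed. That gives travel ≈ 185 − toolY, with tool side thickness consistent. On to the second click, then I'll feel for it.

Request:
apply_moves --rows '[[[1,-0.003,0,0,0,0,0],[1,-0.003,0,0,0,0,0],[1,-0.003,0,0,0,0,0],[1,-0.003,0,0,0,0,0],[1,-0.003,0,0,0,0,0],[1,-0.003,0,0,0,0,0],[1,-0.003,0,0,0,0,0],[1,0,0,0,0,0,0],[1,0,0,0,0,0,0]]]'

```text
t: 7.0
eef_pos: [0.5231, 0.1686, 0.0976]
orientation: [[-0.204, 0.979, 0.0], [0.979, 0.204, -0.001], [-0.001, 0.0, -1.0]]
force: [0.3, -0.5, 0.6]
grip_width: 0.0009
finger_force: 0.0
```

Request:
apply_moves --rows '[[[1,-0.002,0,0,0,0,0],[1,-0.002,0,0,0,0,0],[1,0,0,0,0,0,0]]]'

```text
t: 7.3
eef_pos: [0.5236, 0.1657, 0.0976]
orientation: [[-0.205, 0.979, -0.0], [0.979, 0.205, 0.0], [0.0, 0.0, -1.0]]
force: [0.8, 2.8, -0.8]
grip_width: 0.0005
finger_force: 1.1
```

Request:
apply_moves --rows '[[[1,-0.001,0,0,0,0,0],[1,-0.001,0,0,0,0,0],[1,0,0,0,0,0,0]]]'

```text
t: 7.6
eef_pos: [0.5237, 0.1652, 0.0976]
orientation: [[-0.206, 0.979, -0.0], [0.979, 0.206, 0.002], [0.002, 0.0, -1.0]]
force: [-1.1, 7.5, -0.7]
grip_width: 0.0005
finger_force: 3.5
```

Request:
apply_moves --rows '[[[1,-0.001,0,0,0,0,0],[1,-0.001,0,0,0,0,0],[1,0,0,0,0,0,0]]]'

```text
t: 7.9
eef_pos: [0.5244, 0.1619, 0.0976]
orientation: [[-0.205, 0.979, -0.0], [0.979, 0.205, 0.0], [0.0, -0.0, -1.0]]
force: [0.0, 2.1, -0.4]
grip_width: 0.0004
finger_force: 1.1
```

```bash
python3 tab.py c|head -1; python3 edge.py c
```

```text
t 7.9 tool line x,y mm -1.9 127.9 z 0.0976 F x,y 0.4 2.1
c [('top', 0.121, 95.5, 62.0), ('scene', 0.084, 107.75, 36.0), ('scene', 0.116, 108.0, 30.0), ('scene', 0.121, 104.5, 40.0)]
```

The second click was felt at world y ≈ 0.1657 and is now just passed. The third seat should be at finger y ≈ 0.134, so I'll go 23 mm and then creep.

Request:
apply_moves --rows '[[[1,-0.002,0,0,0,0,0],[1,-0.003,0,0,0,0,0],[1,-0.003,0,0,0,0,0],[1,-0.003,0,0,0,0,0],[1,-0.003,0,0,0,0,0],[1,-0.002,0,0,0,0,0],[1,-0.002,0,0,0,0,0],[1,-0.002,0,0,0,0,0],[1,-0.002,0,0,0,0,0],[1,0,0,0,0,0,0],[1,0,0,0,0,0,0]]]'

```text
t: 9.1
eef_pos: [0.5292, 0.1394, 0.0976]
orientation: [[-0.204, 0.979, 0.0], [0.979, 0.204, -0.0], [-0.001, 0.0, -1.0]]
force: [-0.1, 0.8, 0.8]
grip_width: 0.0004
finger_force: 0.0
```

```bash
python3 tab.py d|head -1; python3 edge.py d
```

```text
t 9.1 tool line x,y mm -1.7 104.9 z 0.0976 F x,y 0.1 0.8
d [('top', 0.121, 70.25, 60.0), ('scene', 0.084, 85.5, 35.0), ('scene', 0.116, 84.0, 33.0), ('scene', 0.121, 83.25, 41.0)]
```

Request:
apply_moves --rows '[[[1,-0.001,0,0,0,0,0],[1,-0.001,0,0,0,0,0],[1,0,0,0,0,0,0],[1,0,0,0,0,0,0]]]'

```text
t: 9.6
eef_pos: [0.5294, 0.1378, 0.0975]
orientation: [[-0.204, 0.979, -0.0], [0.979, 0.204, -0.0], [-0.0, -0.0, -1.0]]
force: [-0.1, 0.7, 0.5]
grip_width: 0.0005
finger_force: 0.0
```

Request:
apply_moves --rows '[[[1,-0.001,0,0,0,0,0],[1,0,0,0,0,0,0],[1,-0.001,0,0,0,0,0],[1,0,0,0,0,0,0],[1,0,0,0,0,0,0]]]'

```text
t: 10.1
eef_pos: [0.5298, 0.136, 0.0975]
orientation: [[-0.204, 0.979, -0.0], [0.979, 0.204, -0.0], [-0.0, -0.0, -1.0]]
force: [-0.3, 0.7, 0.3]
grip_width: 0.0003
finger_force: 0.0
```

```bash
python3 tab.py e|head -1; python3 edge.py e
```

```text
t 10.1 tool line x,y mm -1.8 101.4 z 0.0975 F x,y -0.1 0.8
e [('top', 0.121, 67.75, 69.0), ('scene', 0.084, 49.0, 34.0), ('scene', 0.116, 81.0, 30.0), ('scene', 0.121, 78.75, 43.0)]
```

Request:
apply_moves --rows '[[[1,-0.001,0,0,0,0,0],[1,0,0,0,0,0,0],[1,0,0,0,0,0,0]]]'

```text
t: 10.5
eef_pos: [0.5301, 0.135, 0.0976]
orientation: [[-0.204, 0.979, -0.0], [0.979, 0.204, -0.0], [-0.0, -0.0, -1.0]]
force: [-0.8, 0.5, 0.7]
grip_width: 0.0006
finger_force: 0.0
```

Request:
apply_moves --rows '[[[1,-0.001,0,0,0,0,0],[1,0,0,0,0,0,0],[1,0,0,0,0,0,0]]]'

```text
t: 10.8
eef_pos: [0.5302, 0.1344, 0.0976]
orientation: [[-0.205, 0.979, -0.0], [0.979, 0.205, 0.0], [0.0, -0.0, -1.0]]
force: [0.2, 2.1, 0.3]
grip_width: 0.0002
finger_force: 1.1
```

```bash
python3 tab.py g|head -1; python3 edge.py g
```

```text
t 10.8 tool line x,y mm -1.8 99.8 z 0.0976 F x,y 0.6 2.0
g [('top', 0.121, 65.25, 53.0), ('scene', 0.084, 49.0, 34.0), ('scene', 0.116, 81.0, 30.0), ('scene', 0.121, 78.5, 40.0)]
```

The slide edge hasn't moved between the last two views while the finger met 2 N exactly at the predicted spot, so the slide is seated in click 3. Now I'll back off, lift, and go to the button.

Request:
apply_moves --rows '[[[1,0.005,0,0,0,0,0],[1,0.01,0,0,0,0,0],[1,0.02,0,0,0,0,0],[1,0.01,0,0,0,0,0],[1,0,0,-0.025,0,0,0],[1,0,0,-0.035,0,0,0],[1,0,0,-0.035,0,0,0],[1,0,0,-0.025,0,0,0],[1,0,0,0,0,0,0],[1,0,0,0,0,0,0]]]'

```text
t: 11.9
eef_pos: [0.5211, 0.1785, 0.2177]
orientation: [[-0.205, 0.979, 0.001], [0.979, 0.205, 0.0], [0.0, 0.001, -1.0]]
force: [-0.2, -0.2, -0.8]
grip_width: 0.0005
finger_force: 0.0
```

```bash
python3 tab.py k|head -1; python3 edge.py k
python3 - <<'E'
from h import *
print(telemetry.state()['eef_pos'])
p=cv2.imread('pics/k_scene.png');cv2.imwrite('pics/kc.png',cv2.resize(p[155:245,285:405],None,fx=6,fy=6,interpolation=2))
# button: black disc inside bezel, top view ray at z=.078
p,d,c,f=load("pics/top0.npz"); g=p[262:302,374:414].max(2); m=(g<60).astype(np.uint8)
n,l,s,ce=cv2.connectedComponentsWithStats(m)
for i in range(1,n):
    if s[i,4]>20: print(s[i],plane(c,f,ce[i,0]+374,ce[i,1]+262,.078))
ps,d,c,f=load("pics/scene0.npz"); g=ps[165:200,175:212].max(2); m=(g<60).astype(np.uint8)
n,l,s,ce=cv2.connectedComponentsWithStats(m)
for i in range(1,n):
    if s[i,4]>10: print(s[i],plane(c,f,ce[i,0]+175,ce[i,1]+165,.078))
E
```

```text
t 11.9 tool line x,y mm -1.8 144.8 z 0.2177 F x,y -0.2 -0.2
k [('top', 0.121, 130.25, 75.0), ('scene', 0.084, 80.25, 35.0), ('scene', 0.116, 81.0, 33.0), ('scene', 0.121, 79.0, 46.0)]
[0.52039845 0.17811334 0.21642682]
[16 15  9  9 66] [ 0.395373   -0.29236149  0.078     ]
[15 12  6  5 23] [ 0.40525659 -0.2906528   0.078     ]
[  5  28  32   7 128] [ 0.49935643 -0.26006023  0.078     ]
```

View pics/kc.png

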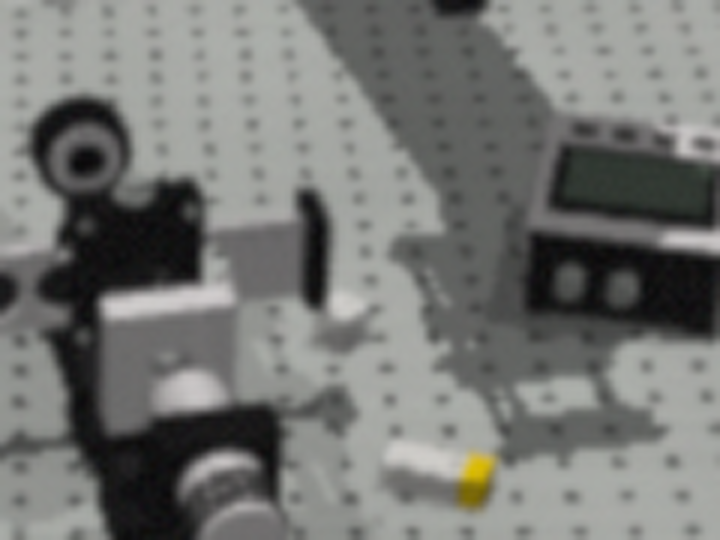

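The left side shows holes 1 and 2 out, hole 3 in the mount and hole 4 tucked behind its edge, so the third click is confirmed. The chip and cuvette are undisturbed. Button target is (0.396, -0.2935).

Request:
apply_moves --rows '[[[1,-0.0363,-0.0182,0,0,0,0],[1,-0.0363,-0.0182,0,0,0,0],[1,-0.0363,-0.0182,0,0,0,0],[1,-0.0363,-0.0182,0,0,0,0],[1,-0.0363,-0.0182,0,0,0,0],[1,-0.0363,-0.0182,0,0,0,0],[1,-0.0363,-0.0182,0,0,0,0],[1,-0.0363,-0.0182,0,0,0,0],[1,-0.0363,-0.0182,0,0,0,0],[1,-0.0363,-0.0182,0,0,0,0],[1,-0.0363,-0.0182,0,0,0,0],[1,-0.0363,-0.0182,0,0,0,0],[1,0,0,0.02,0,0,0],[1,0,0,0.03,0,0,0],[1,0,0,0.03,0,0,0],[1,0,0,0.02,0,0,0],[1,0,0,0,0,0,0],[1,0,0,0,0,0,0],[1,0,0,0,0,0,0]]]'

```text
t: 13.9
eef_pos: [0.3968, -0.2933, 0.1185]
orientation: [[-0.204, 0.979, 0.001], [0.979, 0.204, -0.001], [-0.001, 0.001, -1.0]]
force: [0.7, 0.2, -1.0]
grip_width: 0.0006
finger_force: 0.0
```

Run:
```python
from h import *
s=telemetry.state(); print(s['eef_pos'],s['orientation'].round(3),s['force'],s['joint_pos'].round(2))
p,d,c,f=grab("scene","pics/n.png"); cv2.imwrite("pics/nc.png",cv2.resize(p[140:220,150:250],None,fx=6,fy=6,interpolation=2))
```

```text
[ 0.39680388 -0.2932818   0.11848441] [[-0.204  0.979  0.001]
 [ 0.979  0.204 -0.001]
 [-0.001  0.001 -1.   ]] [ 0.74969115  0.15763546 -0.98383192] [-0.42  0.14  1.05  2.01 -0.14  1.07  0.9 ]
```

View pics/nc.png

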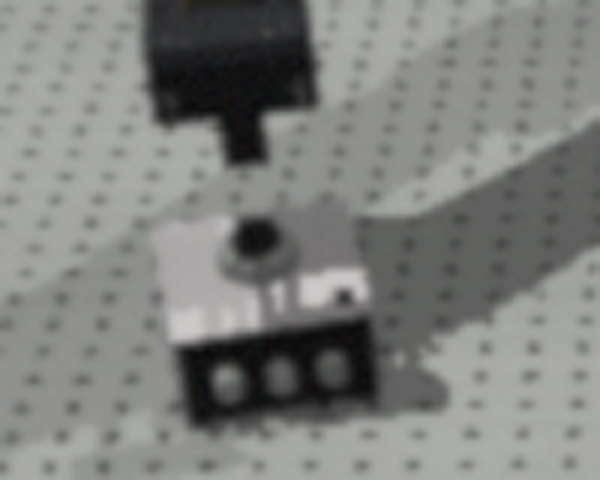

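The fingertip (245,150) stands above the button (255,235) on the controller, 40 mm up. Now press down until the force rises.

Request:
apply_moves --rows '[[[1,0,0,0.015,0,0,0],[1,0,0,0.015,0,0,0],[1,0,0,0.006,0,0,0],[1,0,0,0.003,0,0,0],[1,0,0,0.002,0,0,0],[1,0,0,0.002,0,0,0],[1,0,0,0,0,0,0],[1,0,0,0,0,0,0]]]'

```text
t: 14.75
eef_pos: [0.3965, -0.2931, 0.0749]
orientation: [[-0.204, 0.979, 0.0], [0.979, 0.204, -0.0], [-0.0, 0.0, -1.0]]
force: [-1.5, 0.9, 3.0]
grip_width: 0.0004
finger_force: 1.7
```

Request:
apply_moves --rows '[[[1,0,0,0.001,0,0,0],[1,0,0,0.001,0,0,0],[1,0,0,0,0,0,0],[1,0,0,0,0,0,0]]]'

```text
t: 15.15
eef_pos: [0.3965, -0.293, 0.0727]
orientation: [[-0.204, 0.979, 0.0], [0.979, 0.204, -0.0], [-0.0, 0.0, -1.0]]
force: [-1.6, 1.4, 4.7]
grip_width: 0.0003
finger_force: 2.3
```

Request:
apply_moves --rows '[[[1,0,0,0.001,0,0,0],[1,0,0,0.001,0,0,0],[1,0,0,0,0,0,0],[1,0,0,0,0,0,0]]]'

```text
t: 15.55
eef_pos: [0.3967, -0.2932, 0.072]
orientation: [[-0.204, 0.979, 0.001], [0.979, 0.204, 0.001], [0.001, 0.001, -1.0]]
force: [-7.2, 6.3, 29.6]
grip_width: 0.0004
finger_force: 14.8
```

The button bottomed at z=0.072, its full 6 mm stroke. Lift clear.

Request:
apply_moves --rows '[[[1,0,0,-0.004,0,0,0],[1,0,0,-0.01,0,0,0],[1,0,0,-0.025,0,0,0],[1,0,0,-0.035,0,0,0],[1,0,0,-0.035,0,0,0],[1,0,0,0,0,0,0],[1,0,0,0,0,0,0],[1,0,0,0,0,0,0]]]'

```text
t: 16.35
eef_pos: [0.3958, -0.2924, 0.1787]
orientation: [[-0.205, 0.979, -0.001], [0.979, 0.205, 0.001], [0.001, -0.001, -1.0]]
force: [0.1, -0.1, -0.8]
grip_width: 0.0007
finger_force: 0.0
```

```bash
python3 tab.py z|head -1; python3 edge.py z; python3 -c "
from h import *
p,d,c,f=load('pics/z_scene.npz');q=load('pics/scene0.npz')
for n,a in(('now',(p,d,c,f)),('start',q)):
    P=cloud(a[2],a[3],a[1])[165:200,175:212].reshape(-1,3);m=np.hypot(P[:,0]-.396,P[:,1]+.2935)<.009;print(n,m.sum(),np.median(P[m,2]))
robot.sign_off()"
```

```text
t 16.35 tool line x,y mm -219.2 -291.3 z 0.1787 F x,y 0.1 -0.2
z [('top', 0.121, 78.0, 78.0), ('scene', 0.084, 80.25, 34.0), ('scene', 0.116, 81.0, 33.0), ('scene', 0.121, 79.0, 49.0)]
now 23 0.07537388622945695
start 24 0.0754902117942905
the job is handed in; nothing more can be done
```

The job is handed in at about 16.5 s: the slide is seated in its third click, the shutter button was pressed its full 6 mm and is back up, and the arm is clear of everything.

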